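# Seat the mill rotor on its drive dogs and set the gap

### The job

The bench mill's rotor has been dropped into the spindle with its notches off the two driving dogs, so it stands proud: turn it until the notches fall over the dogs and it sits fully home, flange flat on the spindle. Then set the gap with the black knob: turn it clockwise until it bottoms and back it off a quarter turn. Leave the jars, bottles and tubs standing where they are.

Things in the scene. Friction and masses are not known exactly. Their poses are not given: they have to be found in the camera images.
- rotor: Bare-metal mill rotor, 0.6 kg, loose in the spindle. Origin: centre of its flange's underside, z up its axis. Flange 90 mm across, 12 thick, two open notches in the rim on the +x and -x sides (18 mm wide, outward of 33.5 mm radius). Below: tapered shank 44 mm long, 36 mm across at the flange, 23 at the tip. At the start the flange lies on the dogs, 8 mm too high; either half turn fits.
- hub_top (a point): Centre of the flat top (30 mm across) of the rotor's cone-shaped hub, 46 mm above the rotor's origin: the place to press. The hub is 34 mm tall and 62 mm across at its foot on the flange.
- vane_a (a point): Middle of the exposed end of the rotor's vane on its +y side: 38 mm from the axis, 27 mm above the rotor's origin. Both vanes are upright radial plates on the flange: 8 mm thick (along the rotor's x), 30 mm tall, reaching out to 44 mm radius, standing free of the hub outward of 31 mm radius at the foot and 17 mm at the top.
- vane_b (a point): The same point on the opposite vane, on the rotor's -y side
- nose (a point): On the spindle axis at the spindle's flat end face, 120 mm above the bench, turning with it. The spindle is an upright steel cylinder 94 mm across, 50 mm above the deck, with a tapered bore. Two driving dogs stand 8 mm above the face on this point's +x and -x sides, 12 mm wide, from 34 to 45 mm radius. The rotor is home when its origin meets this point, x axes parallel (either way round).
- spindle (a joint): Angle (rad) of the spindle in the mill, counter-clockwise from above positive; at 0 the dogs lie along the mill's x axis. It drags: about 0.5 N m to turn, while the rotor alone (oiled) slides round on the dogs with about 0.1 N m, so it stands still until the notches catch the dogs, then follows the rotor.
- gap_screw (a joint): Angle (rad) of the gap knob: grows clockwise seen from above, 0 to 3.2, with a hard stop (bottomed) at 3.2. Starts 0.5 to 1.4 rad short of the stop. Friction about 0.06 N m; it stays where it is left and does not rise or sink.
- gap_screw_grip (a point): On the knob's axis at the height to grip, 107 mm above the bench. The knob is a black upright bar, 49 mm long (along this point's x axis, which turns with it), 14 mm thick, from 82 to 114 mm above the bench, on a disc 52 mm across.
- mill: Bench mill: low white cabinet with steel deck, 280 (x) by 400 mm (y), deck 70 mm high, fixed. Origin: centre of its underside; -x is its front. In its frame (mm): spindle axis at x 0, y +100; knob axis at x 0, y -90; fixed upright feed pillar, 26 thick (clamp block 30), up to 260 above the bench, at x +62, y +168: keep clear of it.
- pot: White plastic pot with red cap, 40 mm across, 50 mm tall, on the mill's deck; origin at the centre of its underside. Leave alone.
- vial: Small amber bottle, 32 mm across, 85 mm tall, on the mill's deck; origin at the centre of its underside. Leave alone.
- tin: Low aluminium tin, 44 mm across, 35 mm tall, on the mill's deck; origin at the centre of its underside. Leave alone.
- tub: White tub with red lid, 130 mm across, 120 mm tall, on the bench; origin at the centre of its underside. Leave alone.
- powder_jar: White jar with red lid, 90 mm across, 90 mm tall, on the bench; origin at the centre of its underside. Leave alone.
- mortar: White bowl, 110 mm across, 55 mm tall, on the bench; origin at the centre of its underside. Leave alone.
- syrup: Amber bottle, 60 mm across, 150 mm tall, on the bench; origin at the centre of its underside. Leave alone.
Not all that is in view belongs to the job. Of the things like the rotor, leave any that is blue; of the rest the smaller one is meant.

How it is judged:
On the way, in this order (a step that is already met when the one before it is completed fails the run):
1. the rotor is fully home: notches over the dogs, flange down on the spindle's end face (z of rotor in the frame of nose between -0.004 and 0.0018 m and horizontal distance between rotor and nose below 0.003 m and angle between the x axis of rotor and the x axis of nose, either way round below 0.15 rad and angle between rotor's own z axis and vertical below 0.035 rad), for 0.2 s.
2. the gap screw has been turned clockwise until it bottoms (value of joint gap_screw above 3.14 rad), for 0.1 s.
At the end, for the whole second after the job is handed in: The rotor is home (flange within 1.8 mm of the spindle's end face, within 3 mm of its axis, upright within 2 degrees, notches over the dogs) and at rest, and the gap screw stands a quarter turn back from its stop (1.57 rad, within 0.25) (all of step 1 and value of joint gap_screw between 1.38 and 1.88 rad and linear speed of rotor below 0.02 m/s); the robot touches nothing.
It fails at once if the pot, vial or tin on the mill shifted by more than 20 mm or tipped (distance of any of pot, vial, tin from where it was at the start of the episode above 0.02 m or angle between any of pot, vial, tin's own z axis and vertical above 0.35 rad).
It fails at once if the tub, jar, mortar or syrup bottle on the bench shifted by more than 20 mm or tipped (distance of any of tub, powder_jar, mortar, syrup from where it was at the start of the episode above 0.02 m or angle between any of tub, powder_jar, mortar, syrup's own z axis and vertical above 0.35 rad).
It also fails if it takes over 51 s, if anything falls off the work surface, if the arm or the gripper's body presses on something with over 40 N, if the wrist force passes 120 N, or if a joint passes its speed limit or range.

### The arm

A 6-joint arm with a two-finger parallel gripper is mounted at the origin on the work surface. World frame = base frame: x ahead of the robot, y to its left, z up, the work surface at z = 0. Lengths are in m, angles in rad, forces in N, time in s.
With the tool pointing down it reaches from about 0.375 to 0.975 m from the base axis. Payload 3.8 kg.
Tool frame: the origin (TCP) lies at the very end of the fingers, on their centre line; the grasp point (between the pads) lies 19 mm behind it (bot.pinch_z is the distance from the TCP to the grasp point, in m); x points along the fingers, y is the direction in which the jaws open and shut, and the axes are right-handed (so a half turn about x gives the same grasp; the last joint's range is limited). The gripper opens to 85 mm and grips with 20 to 120 N. Pads are 22 mm wide; open, the fingers measure 114 mm over their backs; the gripper's body (76 mm by 85 mm) begins 54 mm behind the grasp point. The pads swing forward as they close: fully open they stand 13 mm farther back than shut.
Start: joints at [-1.353, 0.264, 1.604, -0, 1.274, -0.037], TCP at [0.17, -0.653, 0.231] pointing down, gripper open.
Joint ranges: [-2.63, 2.63], [-0.94, 2.18], [0.31, 2.57], [-1.31, 4.45], [0, 2.66], [-2.55, 2.55]. Speed limits (rad/s): [2.57, 2.57, 3.14, 3.14, 3.14, 3.14].

### API

Orientations are given as a rotation vector (axis times angle).
In Python, from workcell import monitor, imaging, finish_job, bot gives the robot as it stands.
- The arm moves only by the tool jog_arm, never from a script. Its argument "rows" is a list of rows, each a list of 7 numbers: the shift along the tool's x, y, z in m, then the turn, a rotation vector about the tool's x, y, z in rad, then the opening in per cent of the stroke, from 0 (shut) to 100 (fully open). A call has 1 to 20 rows; each row is the pose to reach, as a shift and turn from the pose measured when the call began, along the tool's axes at that moment; what a row does not reach only later rows make up. A row lasts 1/10 s, in which the tool goes at most 50 mm and 8.59 degrees, less where a joint would pass 70% of its speed; a pose out of reach is approached as far as the arm can. A call with a gripper value outside its range is refused whole. The fingers move at their own pace and stop on an object; "force" is the grip in N (left out, the last holds). Time passes only in rows, so rows that repeat a pose let the fingers close. It gives the time, the measured TCP pose, the force and the opening at its end, in the units of the state.
- monitor.read_state(): the state, without advancing time (a new reading comes with each control period).
- imaging.read_camera(name): name is "side" or "top" or "wrist"; returns the picture (400x640x3 uint8, blue, green, red); there is no depth.
- imaging.camera_params(name): a dict with "fx", "fy", "cx", "cy" (pixels), "T" (4x4, takes a point from camera to world coordinates); the wrist camera has in their place "T_tool_cam" (4x4, takes a point from camera to tool coordinates, whose origin is the TCP and whose axes are the tool frame's). Camera axes: x right, y down, z forward; pixel columns grow to the right and rows downward; lengths in m; the calibration is good to about 2 mm. The wrist camera is an equidistant fisheye: a pixel r from the principal point sees the ray r / f radians off the axis. A picture is of the moment at which its call begins: read the wrist's pose just before it. camera_params takes no time and is no camera call.
- finish_job(): hands the job in, once; it reports no verdict.
The state is a dict: "time": time; "q": joint angles; "joint_vel": joint speeds; "joint_torque": joint torques, N m; "tool_pos": TCP position; "tcp_rot": TCP orientation; "wrist_force": force on the tool from outside, world axes, zero at the start; "torque": the same for the moment, N m; "width": opening from 0.0 (shut) to 1.0 (fully open).
Only numpy, scipy, OpenCV 4.12 (cv2) and the standard library are available. Lean on these libraries where they do the work, as an engineer would, in place of code of your own. Each camera call takes 0.05 s, during which the arm holds its last target. There are 200 camera calls.

## Working session

There is one attempt and no reset: what is moved stays moved. The work goes in short steps, Python scripts to look and compute and a tool call to move; the robot and the scene stay as the last step left them, time stands still between calls to the robot, and variables do not carry over. Pictures are saved under pics/ and viewed, about 8 in all and at most 12, crops included, and the job is handed in when it is done.

Besides the shell and the picture viewer there is one more tool, called after "Call:" as name(argument=value, ...) on one line, values as JSON. jog_arm: Moves the arm, as the interface text tells. Its arguments: {"type":"object","properties":{"rows":{"type":"array","items":{"type":"array","items":{"type":"number"}}},"force":{"type":"number"}},"required":["rows"]}

```bash
mkdir -p pics; ls
cat > h.py <<'E'
import numpy as np, cv2
from scipy.spatial.transform import Rotation as R
from workcell import monitor, imaging, bot
def snap(n,f):
    s=monitor.read_state(); im=imaging.read_camera(n); cv2.imwrite(f'pics/{f}.png',im); return s,im
def ray(n,px,s=None):
    p=imaging.camera_params(n); px=np.asarray(px,float)
    a=(px[0]-p['cx'])/p['fx']; b=(px[1]-p['cy'])/p['fy']
    if n=='wrist':
        r=np.hypot(a,b); d=np.array([a/r*np.sin(r),b/r*np.sin(r),np.cos(r)]) if r>1e-9 else np.array([0,0,1.])
        T=np.eye(4); T[:3,:3]=R.from_rotvec(s['tcp_rot']).as_matrix(); T[:3,3]=s['tool_pos']; T=T@p['T_tool_cam']
    else: d=np.array([a,b,1.]); T=p['T']
    return T[:3,3],T[:3,:3]@d
def onz(n,px,z,s=None):
    o,d=ray(n,px,s); return o+d*(z-o[2])/d[2]
def proj(n,P):
    p=imaging.camera_params(n); c=np.linalg.inv(p['T'])@np.append(P,1); return np.array([p['fx']*c[0]/c[2]+p['cx'],p['fy']*c[1]/c[2]+p['cy']])
E
python3 - <<'E'
from h import *
for n in('top','side'):
    snap(n,n); p=imaging.camera_params(n); print(n,p['fx'],np.round(p['T'],3).tolist())
p=imaging.camera_params('wrist');print(p)
s=monitor.read_state();print(s)
E
```

```text
pics
top 480.54983887516835 [[-0.014, -0.995, 0.104, 0.383], [-1.0, 0.013, -0.004, -0.016], [0.002, -0.104, -0.995, 1.737], [0.0, 0.0, 0.0, 1.0]]
side 407.95242679146713 [[-0.992, -0.06, 0.108, 0.403], [-0.123, 0.584, -0.802, 0.922], [-0.015, -0.81, -0.587, 0.799], [0.0, 0.0, 0.0, 1.0]]
{'fx': 309.70691628693146, 'fy': 309.70691628693146, 'cx': 318.07303610171135, 'cy': 198.3296405213669, 'T_tool_cam': array([[-3.58202329e-04, -3.17701420e-01,  9.48190740e-01,
        -1.43675715e-01],
       [ 9.99999243e-01,  1.00238152e-03,  7.13632882e-04,
         6.60688420e-04],
       [-1.17717106e-03,  9.48190278e-01,  3.17700820e-01,
        -8.20625495e-02],
       [ 0.00000000e+00,  0.00000000e+00,  0.00000000e+00,
         1.00000000e+00]])}
{'time': 0.1, 'q': array([-1.35293965e+00,  2.64690112e-01,  1.60525533e+00, -8.57283488e-06,
        1.27368112e+00, -3.68795676e-02]), 'joint_vel': array([ 1.52067201e-04, -2.18246889e-03, -3.71678003e-03, -8.75665317e-05,
       -2.63093417e-03, -1.70879751e-04]), 'joint_torque': array([-4.24493355e-04, -5.16706252e+01, -3.68590629e+01, -1.35405144e-04,
        6.27354893e-03, -8.31166602e-06]), 'tool_pos': array([ 0.16995901, -0.65256863,  0.23006856]), 'tcp_rot': array([ 2.08638551,  0.26934368, -2.08678931]), 'wrist_force': array([-0.40801965,  0.36406425,  0.27742797]), 'torque': array([ 0.02446892,  0.00263656, -0.05633604]), 'width': 1.004892777826673}
```

View pics/top.png

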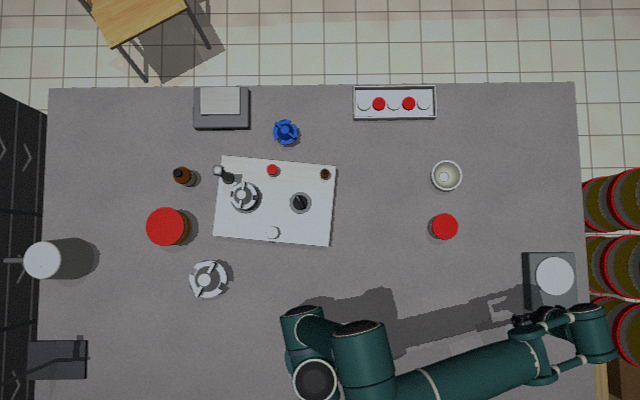

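View pics/side.png

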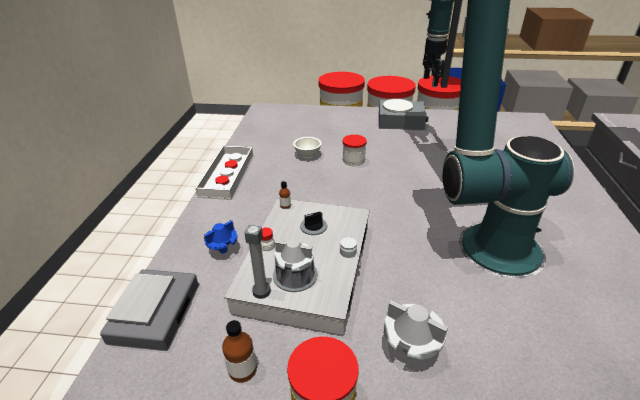

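The rotor-like things are at top (243,195) on the mill's spindle, (208,279) bare metal and larger on the bench, and (286,132) blue. The mill one should be meant: it is not blue, and it is the smaller of the other two. I'll confirm that in a crop and measure the deck.

Run:
```python
from h import *
t=cv2.imread('pics/top.png'); s=cv2.imread('pics/side.png')
a=cv2.resize(t[110:310,160:360],None,fx=3,fy=3,interpolation=cv2.INTER_CUBIC)[:, :]
b=cv2.resize(s[190:320,225:375],(390,338),interpolation=cv2.INTER_CUBIC)
o=np.zeros((600,800,3),np.uint8); o[:400,:400]=cv2.resize(a,(400,400)); o[:338,405:795]=b
o[340:600,405:795]=cv2.resize(t[170:220,225:300],(390,260),interpolation=cv2.INTER_CUBIC)
cv2.imwrite('pics/c1.png',o)
# deck quad
g=t.copy(); m=(cv2.cvtColor(g,cv2.COLOR_BGR2GRAY)>165).astype(np.uint8); m[:140]=0;m[255:]=0;m[:,:205]=0;m[:,345:]=0
m=cv2.morphologyEx(m,cv2.MORPH_CLOSE,np.ones((15,15)))
c=max(cv2.findContours(m,0,2)[0],key=cv2.contourArea); r=cv2.minAreaRect(c); bp=cv2.boxPoints(r); print(cv2.contourArea(c),bp.tolist())
W=np.array([onz('top',p,.07) for p in bp]); print(W.round(4)); ctr=W.mean(0); print('ctr',ctr, np.linalg.norm(W[0]-W[1]),np.linalg.norm(W[1]-W[2]))
e=[W[1]-W[0],W[2]-W[1]]; e=max(e,key=np.linalg.norm); print(np.degrees(np.arctan2(e[1],e[0])))
```

```text
9019.5 [[208.90081787109375, 234.65101623535156], [216.46258544921875, 154.49647521972656], [334.91778564453125, 165.67149353027344], [327.35601806640625, 245.82603454589844]]
[[ 0.4258  0.3604  0.07  ]
 [ 0.7066  0.3366  0.07  ]
 [ 0.6613 -0.0794  0.07  ]
 [ 0.3818 -0.0485  0.07  ]]
ctr [0.54387897 0.14225406 0.07      ] 0.281816452679263 0.41846983008586536
-96.22322581196175
```

View pics/c1.png

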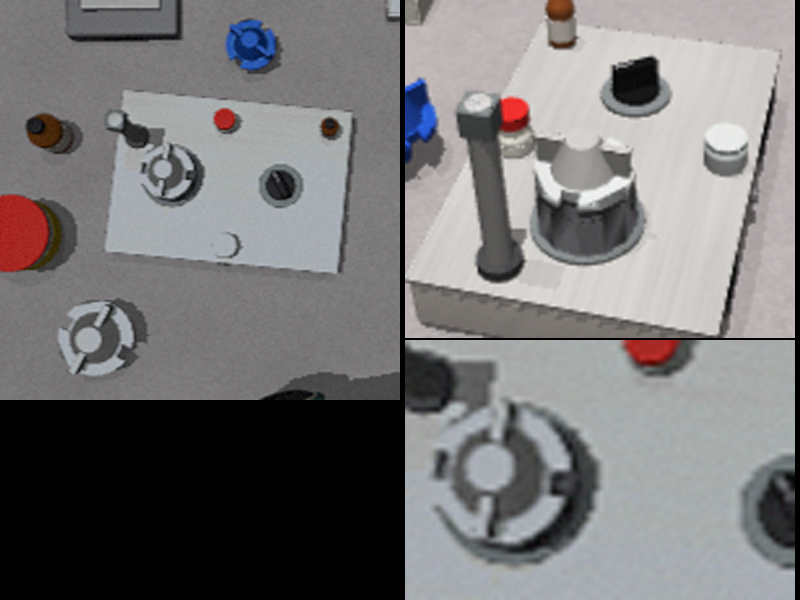

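The crop confirms it: the bare-metal rotor on the mill's spindle is smaller than the bench one at (208,279), and the blue one at (286,132) is to be left. The pillar stands beyond it at upper left, and the knob is at crop (281,184). Next I'll work out the move to a wrist view.

```bash
cat >> h.py <<'E'
def jog(P,psi,s=None):
    "tool down, tool z along world heading psi (deg)"
    s=s or monitor.read_state(); R0=R.from_rotvec(s['tcp_rot']).as_matrix()
    x=np.array([0,0,-1.]); z=np.array([np.cos(np.radians(psi)),np.sin(np.radians(psi)),0]); y=np.cross(z,x)
    Rt=np.c_[x,y,z]
    return (R0.T@(np.array(P)-s['tool_pos'])).round(4).tolist(), R.from_matrix(R0.T@Rt).as_rotvec().round(4).tolist()
E
python3 - <<'E'
from h import *
s=monitor.read_state(); print(R.from_rotvec(s['tcp_rot']).as_matrix().round(3))
W=[onz('top',p,.07) for p in [(222.5,156),(336,166),(330,246),(213,235)]]; print(np.round(W,4),np.mean(W,0))
for a,b in((0,1),(3,2),(3,0),(2,1)): d=W[a]-W[b]; print(np.degrees(np.arctan2(d[1],d[0])),np.linalg.norm(d))
print('hub',onz('top',(241.15,194.6),.174),'knob',onz('top',(300.5,202),.114))
for psi in(0,20,40): print(psi,jog([.50,.18,.33],psi))
E
```

```text
[[-0.     0.252 -0.968]
 [ 0.002 -0.968 -0.252]
 [-1.    -0.002 -0.   ]]
[[ 0.701   0.3153  0.07  ]
 [ 0.6601 -0.0832  0.07  ]
 [ 0.381  -0.0576  0.07  ]
 [ 0.4244  0.3462  0.07  ]] [0.54163233 0.13017151 0.07      ]
84.13559490068296 0.400615848754626
83.86720181267673 0.4061428180903378
173.62997547676696 0.27827828145050143
174.76274499207364 0.2801867358941917
hub [0.55228311 0.23279401 0.174     ] knob [0.53083534 0.04110611 0.114     ]
0 ([-0.0984, -0.7227, -0.5292], [-2.8869, -0.0029, 0.0003])
20 ([-0.0984, -0.7227, -0.5292], [3.0473, 0.0031, 0.0002])
40 ([-0.0984, -0.7227, -0.5292], [2.6982, 0.0027, 0.0007])
```

Run:
```python
from h import *
print(jog([.555,.15,.25],-92))
```

```text
([-0.0185, -0.6797, -0.5749], [-1.2812, -0.0014, 0.0017])
```

Call:
jog_arm(rows=[[-0.06,-0.3,-0.25,-0.6,0,0,100],[-0.06,-0.3,-0.25,-0.6,0,0,100],[-0.06,-0.3,-0.25,-0.6,0,0,100],[-0.06,-0.3,-0.25,-0.6,0,0,100],[-0.06,-0.3,-0.25,-0.6,0,0,100],[-0.06,-0.3,-0.25,-0.6,0,0,100],[-0.04,-0.5,-0.42,-1.0,0,0,100],[-0.04,-0.5,-0.42,-1.0,0,0,100],[-0.04,-0.5,-0.42,-1.0,0,0,100],[-0.04,-0.5,-0.42,-1.0,0,0,100],[-0.0185,-0.68,-0.575,-1.281,0,0,100],[-0.0185,-0.68,-0.575,-1.281,0,0,100],[-0.0185,-0.68,-0.575,-1.281,0,0,100],[-0.0185,-0.68,-0.575,-1.281,0,0,100],[-0.0185,-0.68,-0.575,-1.281,0,0,100],[-0.0185,-0.68,-0.575,-1.281,0,0,100],[-0.0185,-0.68,-0.575,-1.281,0,0,100],[-0.0185,-0.68,-0.575,-1.281,0,0,100]])

```text
time: 1.9
tool_pos: [0.5553, 0.1527, 0.2493]
tcp_rot: [1.235, 1.195, -1.234]
wrist_force: [0.9, -0.8, -0.3]
width: 1.0
```

Run:
```python
from h import *
s,im=snap('wrist','w1'); print(s['time'],s['tool_pos'],s['tcp_rot'],s['wrist_force'])
import pickle; pickle.dump(s,open('w1.pkl','wb'))
```

```text
1.9 [0.55529764 0.15272796 0.24932985] [ 1.23508414  1.19505357 -1.23419045] [ 0.87554635 -0.84262242 -0.26867298]
```

View pics/w1.png

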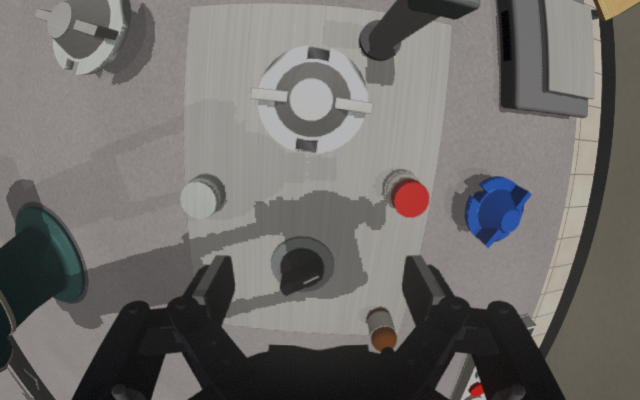

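The wrist view shows the hub top at (311,99), vane ends at (254,95) and (370,105), notches at (318,53) and (306,146), the knob at (301,267), the pot with red cap at (410,197), the tin at (201,197) and the vial at (380,325). I'll enlarge the rotor and knob.

Run:
```python
from h import *
import pickle; s=pickle.load(open('w1.pkl','rb'))
im=cv2.imread('pics/w1.png')
a=cv2.resize(im[35:165,240:385],None,fx=4,fy=4,interpolation=cv2.INTER_CUBIC)
b=cv2.resize(im[225:305,260:345],None,fx=2.5,fy=2.5,interpolation=cv2.INTER_CUBIC)
b=np.clip(b.astype(float)*2,0,255).astype(np.uint8); 
o=np.zeros((530,800,3),np.uint8); o[:520,:580]=a; o[:200,585:585+b.shape[1]]=b
cv2.imwrite('pics/c2.png',o)
for n,p,z in(('hub',(311,99),.174),('va',(372,106),.155),('vb',(252,96),.155),('n1',(318,53),.14),('n2',(306,146),.14),('knob',(301,267),.114)): print(n,onz('wrist',p,z,s).round(4))
```

```text
hub [0.5536 0.2335 0.174 ]
va [0.5996 0.2273 0.155 ]
vb [0.508  0.2385 0.155 ]
n1 [0.5597 0.2712 0.14  ]
n2 [0.5473 0.195  0.14  ]
knob [0.5351 0.0655 0.114 ]
```

View pics/c2.png

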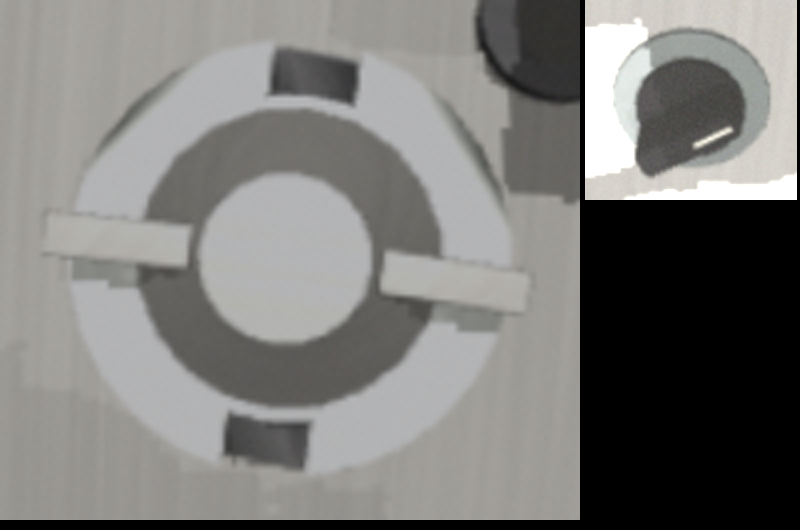

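The vane line lies at about -7.5° in world, and the dogs are hidden under the flange. The plan is to put the two fingers between the vanes on the spindle axis (0.553, 0.2335) and push both vanes counter-clockwise as a couple until the rotor drops. I'll leave the opening at about 73 %.

Run:
```python
from h import *
print(jog([.553,.2335,.25],-134)); print(jog([.553,.2335,.195],-134))
```

```text
([-0.0009, -0.007, -0.075], [0.7358, -0.0069, 0.0023])
([0.0541, -0.007, -0.0746], [0.7358, -0.0069, 0.0023])
```

Call:
jog_arm(rows=[[0,-0.007,-0.05,0.15,0,0,73],[0,-0.007,-0.075,0.3,0,0,73],[0,-0.007,-0.075,0.45,0,0,73],[0,-0.007,-0.075,0.6,0,0,73],[0.01,-0.007,-0.075,0.736,-0.007,0.002,73],[0.025,-0.007,-0.075,0.736,-0.007,0.002,73],[0.04,-0.007,-0.075,0.736,-0.007,0.002,73],[0.054,-0.007,-0.075,0.736,-0.007,0.002,73],[0.054,-0.007,-0.075,0.736,-0.007,0.002,73],[0.054,-0.007,-0.075,0.736,-0.007,0.002,73]])

```text
time: 2.95
tool_pos: [0.5525, 0.2335, 0.1941]
tcp_rot: [1.746, 0.743, -1.75]
wrist_force: [-0.2, -0.0, -0.2]
width: 0.732
```

Run:
```python
from h import *
s,im=snap('wrist','w2'); print(s['time'],s['tool_pos'],s['wrist_force'],s['width'])
_,i2=snap('side','s2')
o=np.zeros((560,800,3),np.uint8)
o[:,:400]=cv2.resize(im[0:400,177:463],(400,560)); o[:400,400:]=cv2.resize(i2[170:320,210:360],(400,400),interpolation=cv2.INTER_CUBIC)
cv2.imwrite('pics/c3.png',o); print(jog([.553,.2335,.146],-134))
```

```text
2.95 [0.55252668 0.23350709 0.1940939 ] [-0.21231628 -0.0495883  -0.20335803] 0.7318683438623212
([0.0497, -0.0, 0.0007], [0.0002, -0.0008, -0.0002])
```

View pics/c3.png

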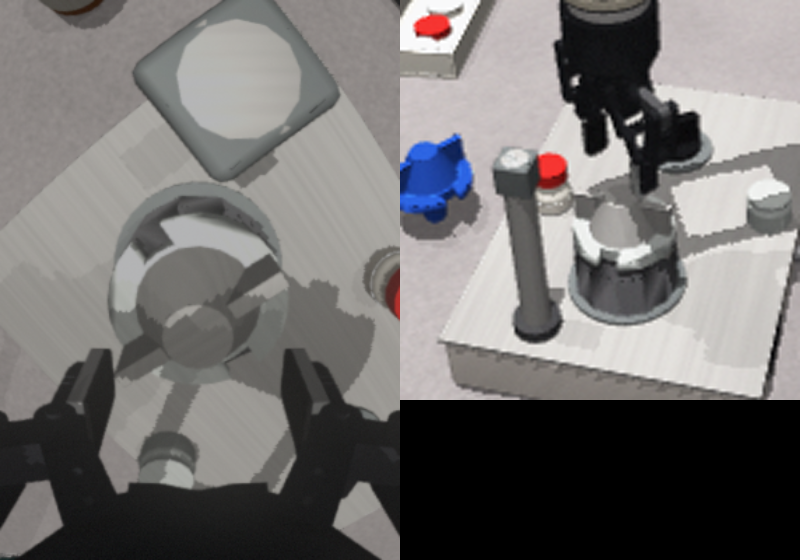

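The fingers straddle the hub with each finger between two vanes, and the pillar's clamp block is well below the camera. I'll descend and then turn.

Call:
jog_arm(rows=[[0.015,0,0,0,0,0,73],[0.03,0,0,0,0,0,73],[0.042,0,0,0,0,0,73],[0.048,0,0,0,0,0,73],[0.048,0,0,0,0,0,73]])

```text
time: 3.55
tool_pos: [0.5522, 0.2335, 0.1455]
tcp_rot: [1.746, 0.743, -1.751]
wrist_force: [0.1, -0.3, -0.1]
width: 0.725
```

Call:
jog_arm(rows=[[0,0,0,-0.08,0,0,73],[0,0,0,-0.16,0,0,73],[0,0,0,-0.24,0,0,73],[0,0,0,-0.31,0,0,73],[0,0,0,-0.38,0,0,73],[0,0,0,-0.45,0,0,73],[0,0,0,-0.52,0,0,73],[0,0,0,-0.59,0,0,73]])

```text
time: 4.35
tool_pos: [0.5525, 0.2336, 0.1458]
tcp_rot: [1.335, 1.122, -1.339]
wrist_force: [-1.2, 0.4, -0.6]
width: 0.729
```

Run:
```python
from h import *
s=monitor.read_state(); print(s['time'],s['q'],s['wrist_force'],s['torque'],s['joint_torque'][5])
```

```text
4.35 [3.58370525e-01 1.91770276e-01 1.85541018e+00 2.13774765e-04
 1.09673957e+00 5.33209946e-01] [-1.15730759  0.42922523 -0.63702198] [ 0.04850558 -0.00787156 -0.10063138] 0.6785495392978191
```

The z moment is about 0.1 N m, so the rotor is sliding on the dogs. I'll continue.

Call:
jog_arm(rows=[[0,0,0,-0.08,0,0,73],[0,0,0,-0.16,0,0,73],[0,0,0,-0.24,0,0,73],[0,0,0,-0.31,0,0,73],[0,0,0,-0.38,0,0,73],[0,0,0,-0.45,0,0,73],[0,0,0,-0.52,0,0,73],[0,0,0,-0.59,0,0,73]])

```text
time: 5.15
tool_pos: [0.5528, 0.2337, 0.1462]
tcp_rot: [0.895, 1.38, -0.897]
wrist_force: [0.7, 0.4, -0.7]
width: 0.73
```

Run:
```python
from h import *
s=monitor.read_state(); print(s['time'],s['q'],s['wrist_force'],s['torque'],s['joint_torque'][5])
```

```text
5.15 [ 3.58368722e-01  1.91618012e-01  1.85483392e+00  2.77734838e-04
  1.09675496e+00 -5.95621238e-02] [ 0.67980439  0.43058701 -0.73155881] [ 0.04925533 -0.01377888 -0.08417694] 0.6776689924299717
```

Call:
jog_arm(rows=[[0,0,0,-0.08,0,0,73],[0,0,0,-0.16,0,0,73],[0,0,0,-0.24,0,0,73],[0,0,0,-0.31,0,0,73],[0,0,0,-0.38,0,0,73],[0,0,0,-0.45,0,0,73],[0,0,0,-0.52,0,0,73],[0,0,0,-0.59,0,0,73]])

```text
time: 5.95
tool_pos: [0.5531, 0.2336, 0.1467]
tcp_rot: [0.439, 1.527, -0.44]
wrist_force: [-1.5, -1.3, 0.9]
width: 0.731
```

Run:
```python
from h import *
s=monitor.read_state(); print(s['time'],s['q'],s['wrist_force'],s['torque'],s['joint_torque'][5])
```

```text
5.95 [ 3.58048866e-01  1.91227747e-01  1.85426518e+00  8.57912904e-05
  1.09734656e+00 -6.51362325e-01] [-1.48576572 -1.32581955  0.92816783] [-0.17641556  0.06645894 -0.55343186] 0.19097755663096905
```

The moment jumped to 0.55 N m, so the notches have caught and the spindle is following. I'll back off, rise, shut the fingers and press on the hub top, whose contact height also shows whether the rotor is home.

Call:
jog_arm(rows=[[0,0,0,0.08,0,0,73],[0,0,0,0.15,0,0,73],[-0.04,0,0,0.15,0,0,73],[-0.07,0,0,0.15,0,0,73],[-0.07,0,0,0.15,0,0,0],[-0.07,0,0,0.15,0,0,0],[-0.07,0,0,0.15,0,0,0],[-0.07,0,0,0.15,0,0,0],[-0.07,0,0,0.15,0,0,0],[-0.06,0,0,0.15,0,0,0],[-0.045,0,0,0.15,0,0,0],[-0.035,0,0,0.15,0,0,0],[-0.03,0,0,0.15,0,0,0],[-0.027,0,0,0.15,0,0,0],[-0.027,0,0,0.15,0,0,0]])

```text
time: 7.45
tool_pos: [0.5528, 0.2334, 0.173]
tcp_rot: [0.556, 1.5, -0.558]
wrist_force: [0.6, -0.7, -0.3]
width: 0.001
```

Now at 0.173, just below the proud hub height of 0.174, with no contact. Pressing slowly.

Call:
jog_arm(rows=[[0.003,0,0,0,0,0,0],[0.005,0,0,0,0,0,0],[0.007,0,0,0,0,0,0],[0.008,0,0,0,0,0,0],[0.008,0,0,0,0,0,0]])

```text
time: 7.95
tool_pos: [0.5531, 0.2336, 0.1661]
tcp_rot: [0.556, 1.499, -0.557]
wrist_force: [-2.0, 0.2, 5.5]
width: 0.0
```

Call:
jog_arm(rows=[[0.002,0,0,0,0,0,0],[0.003,0,0,0,0,0,0],[0.003,0,0,0,0,0,0]])

```text
time: 8.25
tool_pos: [0.5537, 0.2338, 0.166]
tcp_rot: [0.557, 1.498, -0.556]
wrist_force: [-5.5, -2.3, 12.5]
width: 0.0
```

Run:
```python
from h import *
s=monitor.read_state(); print(s['tool_pos'],s['wrist_force'])
# knob centre region: look pose with camera above knob
print(jog([.545,.15,.25],-92)); print(np.degrees(s['q']))
```

```text
[0.55370995 0.23377435 0.16598462] [-5.48100385 -2.32236503 12.52687699]
([-0.084, -0.0691, 0.0481], [0.8943, 0.0001, -0.0007])
[ 2.05154107e+01  9.96528400e+00  1.05240069e+02 -8.92566372e-04
  6.47576941e+01 -2.87257954e+01]
```

Firm contact at z = 0.166 (home height) with 12 N. I'll lift and move to look at the knob.

Run:
```python
from h import *
print(jog([.534,-.02,.25],-92))
```

```text
([-0.0841, -0.205, 0.1508], [0.8943, 0.0001, -0.0007])
```

Call:
jog_arm(rows=[[-0.04,0,0,0,0,0,0],[-0.084,0,0,0.1,0,0,0],[-0.084,-0.04,0.03,0.22,0,0,20],[-0.084,-0.08,0.06,0.35,0,0,60],[-0.084,-0.12,0.09,0.5,0,0,60],[-0.084,-0.16,0.12,0.64,0,0,60],[-0.084,-0.205,0.15,0.78,0,0,60],[-0.084,-0.205,0.15,0.894,0,0,60],[-0.084,-0.205,0.15,0.894,0,0,60],[-0.084,-0.205,0.15,0.894,0,0,60]])

```text
time: 9.25
tool_pos: [0.5334, -0.0192, 0.2498]
tcp_rot: [1.234, 1.194, -1.232]
wrist_force: [0.2, -1.0, 0.5]
width: 0.599
```

Run:
```python
from h import *
import pickle
s,im=snap('wrist','w3'); pickle.dump(s,open('w3.pkl','wb')); print(s['time'],s['tool_pos'],s['wrist_force'],s['width'])
_,t=snap('top','t3')
o=np.zeros((520,800,3),np.uint8); o[:400,:640]=im; o[400:520,:180]=cv2.resize(t[175:215,220:280],(180,120),interpolation=cv2.INTER_CUBIC)
cv2.imwrite('pics/c4.png',o)
```

```text
9.25 [ 0.53343901 -0.01923009  0.24980963] [ 0.20370981 -1.03319773  0.50283626] 0.5986983031039833
```

View pics/c4.png

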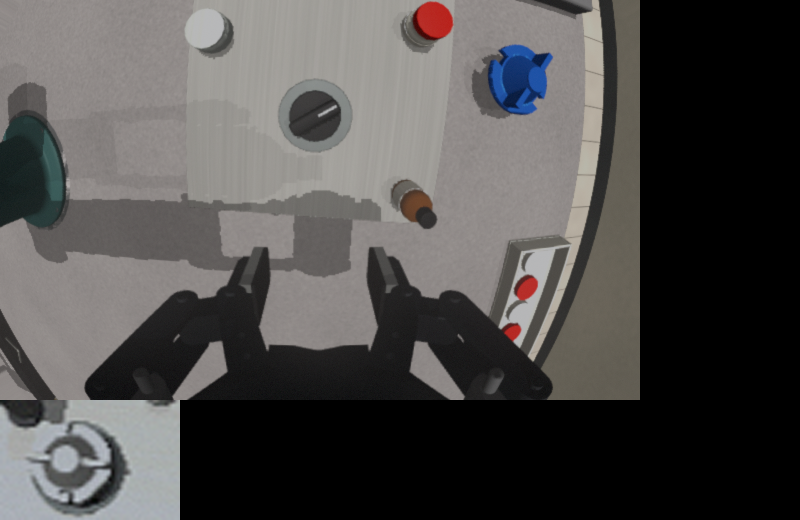

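The wrist view shows the knob at (315,116) with its bar at about 28° in the image (the pointer line runs up and right), the vial base near (404,188), the pot at (433,20) and the tin at (207,29). The rotor, in the top crop, has its vanes close to world y now.

Run:
```python
from h import *
import pickle; s=pickle.load(open('w3.pkl','rb')); im=cv2.imread('pics/w3.png')
g=cv2.cvtColor(im,cv2.COLOR_BGR2GRAY)
k=g[75:160,270:360]; o=cv2.resize(k,None,fx=7,fy=7,interpolation=cv2.INTER_CUBIC); o=np.clip(o.astype(float)*2.2,0,255).astype(np.uint8); cv2.imwrite('pics/c5.png',o)
m=np.zeros_like(g); sub=((g[90:140,292:340]>110)).astype(np.uint8); 
n,l,st,c=cv2.connectedComponentsWithStats(sub); print([(st[i].tolist(),c[i].round(1).tolist()) for i in range(1,n)])
print('vial base',onz('wrist',(404,188),.07,s).round(3),'top',onz('wrist',(427,218),.155,s).round(3),'knob disc',onz('wrist',(315,116),.08,s).round(4),onz('wrist',(315,116),.114,s).round(4))
for a in((290,130),(341,102),(318,117),(338,107)): print(onz('wrist',a,.114,s).round(4))
```

```text
[([0, 0, 20, 13, 96], [5.2, 3.4]), ([26, 0, 22, 15, 120], [41.4, 4.0]), ([26, 15, 19, 12, 66], [35.0, 20.6]), ([35, 36, 13, 14, 80], [43.4, 45.1]), ([0, 45, 12, 5, 31], [3.9, 47.9])]
vial base [ 0.63  -0.037  0.07 ] top [ 0.628 -0.039  0.155] knob disc [0.533 0.044 0.08 ] [0.5334 0.0459 0.114 ]
[0.5105 0.0341 0.114 ]
[0.557 0.058 0.114]
[0.5361 0.0449 0.114 ]
[0.5542 0.0535 0.114 ]
```

View pics/c5.png

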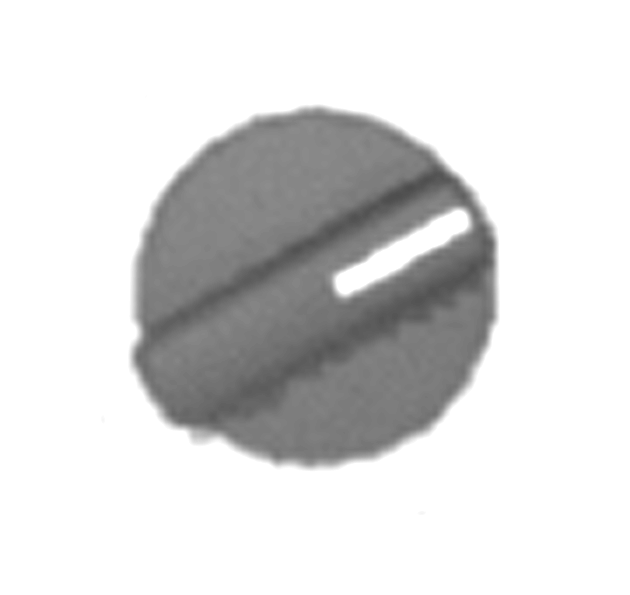

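The bar heading is about 26.5° in world and the knob axis is at (0.5335, 0.0447). I'll grip with the jaws across the bar at tool heading -153.5°, which leaves room for the last joint to turn clockwise and come back.

Run:
```python
from h import *
print(jog([.5335,.0447,.15],-153.5)); print(jog([.5335,.0447,.088],-153.5))
```

```text
([0.0999, -0.0021, -0.063], [1.077, -0.0008, -0.0002])
([0.1619, -0.0021, -0.063], [1.077, -0.0008, -0.0002])
```

Call:
jog_arm(rows=[[0.02,-0.002,-0.03,0.15,0,0,60],[0.04,-0.002,-0.063,0.3,0,0,60],[0.06,-0.002,-0.063,0.45,0,0,60],[0.08,-0.002,-0.063,0.6,0,0,60],[0.09,-0.002,-0.063,0.75,0,0,60],[0.1,-0.002,-0.063,0.9,0,0,60],[0.1,-0.002,-0.063,1.05,0,0,60],[0.1,-0.002,-0.063,1.077,0,0,60],[0.13,-0.002,-0.063,1.077,0,0,60],[0.15,-0.002,-0.063,1.077,0,0,60],[0.16,-0.002,-0.063,1.077,0,0,60],[0.16,-0.002,-0.063,1.077,0,0,60]])

```text
time: 10.55
tool_pos: [0.5324, 0.0452, 0.0884]
tcp_rot: [1.961, 0.466, -1.965]
wrist_force: [0.1, 0.8, -0.5]
width: 0.598
```

Call:
jog_arm(rows=[[0,0,0,0,0,0,30],[0,0,0,0,0,0,10],[0,0,0,0,0,0,5],[0,0,0,0,0,0,5],[0,0,0,0,0,0,5],[0,0,0,0,0,0,5],[0,0,0,0,0,0,5]], force=40)

```text
time: 11.25
tool_pos: [0.5333, 0.0456, 0.0898]
tcp_rot: [1.963, 0.466, -1.963]
wrist_force: [-1.7, 3.3, 5.5]
width: 0.153
```

Run:
```python
from h import *
s=monitor.read_state(); print(s['time'],s['tool_pos'],s['q'][5],s['wrist_force'],s['torque'],s['width'])
```

```text
11.25 [0.53330709 0.04560066 0.08980303] 1.1427185664826023 [-1.72023749  3.27486671  5.4806667 ] [ 0.39008734  0.18977637 -0.01265887] 0.15306099836129913
```

Gripped (13 mm). Turning clockwise.

Call:
jog_arm(rows=[[0,0,0,0.06,0,0,5],[0,0,0,0.12,0,0,5],[0,0,0,0.18,0,0,5],[0,0,0,0.24,0,0,5],[0,0,0,0.3,0,0,5],[0,0,0,0.36,0,0,5],[0,0,0,0.42,0,0,5],[0,0,0,0.46,0,0,5]])

```text
time: 12.05
tool_pos: [0.5334, 0.0452, 0.0898]
tcp_rot: [2.22, 0.005, -2.22]
wrist_force: [-0.9, 0.2, 0.2]
width: 0.156
```

Run:
```python
from h import *
s=monitor.read_state(); print(s['time'],s['tool_pos'],s['q'][5],s['wrist_force'],s['torque'],s['width'])
```

```text
12.05 [0.53335844 0.04520105 0.08979614] 1.604453651155941 [-0.91753022  0.16591785  0.16272496] [-0.10830715  0.05552938  0.07374318] 0.15636467688297537
```

Call:
jog_arm(rows=[[0,0,0,0.05,0,0,5],[0,0,0,0.1,0,0,5],[0,0,0,0.15,0,0,5],[0,0,0,0.2,0,0,5]])

```text
time: 12.45
tool_pos: [0.5334, 0.0449, 0.0899]
tcp_rot: [-2.118, 0.21, 2.118]
wrist_force: [-0.7, 1.7, 1.1]
width: 0.154
```

Run:
```python
from h import *
s=monitor.read_state(); print(s['time'],s['tool_pos'],s['q'][5],s['wrist_force'],s['torque'],s['width'])
```

```text
12.45 [0.53336847 0.04493093 0.08985121] 1.8056770247817655 [-0.66985305  1.69694137  1.06185383] [0.15743207 0.14773665 0.81736961] 0.15406912860441663
```

The moment jumped to 0.82 N m at the stop. I'll hold it briefly.

Call:
jog_arm(rows=[[0,0,0,0.03,0,0,5],[0,0,0,0.03,0,0,5],[0,0,0,0.03,0,0,5]])

```text
time: 12.75
tool_pos: [0.5333, 0.0449, 0.0899]
tcp_rot: [-2.103, 0.237, 2.103]
wrist_force: [-0.8, 1.4, 0.9]
width: 0.157
```

Run:
```python
from h import *
s=monitor.read_state(); print(s['time'],s['q'][5],s['wrist_force'],s['torque'],s['width'])
```

```text
12.75 1.8334367346027978 [-0.84489951  1.35741127  0.85171044] [0.23619828 0.06029715 1.40983398] 0.15682432483139075
```

The stop's free angle is at q6 ≈ 1.77 (stiffness about 21 N m/rad), so I back off to q6 ≈ 0.20, a turn of -1.635.

Call:
jog_arm(rows=[[0,0,0,-0.09,0,0,5],[0,0,0,-0.18,0,0,5],[0,0,0,-0.27,0,0,5],[0,0,0,-0.36,0,0,5],[0,0,0,-0.45,0,0,5],[0,0,0,-0.54,0,0,5],[0,0,0,-0.63,0,0,5],[0,0,0,-0.72,0,0,5],[0,0,0,-0.81,0,0,5],[0,0,0,-0.9,0,0,5],[0,0,0,-0.99,0,0,5],[0,0,0,-1.08,0,0,5],[0,0,0,-1.17,0,0,5],[0,0,0,-1.26,0,0,5],[0,0,0,-1.35,0,0,5],[0,0,0,-1.44,0,0,5],[0,0,0,-1.53,0,0,5],[0,0,0,-1.6,0,0,5],[0,0,0,-1.635,0,0,5],[0,0,0,-1.635,0,0,5]])

```text
time: 14.75
tool_pos: [0.5325, 0.0462, 0.0898]
tcp_rot: [1.328, 1.131, -1.328]
wrist_force: [-2.5, 4.9, 2.6]
width: 0.157
```

Run:
```python
from h import *
s=monitor.read_state(); print(s['time'],s['tool_pos'],s['q'][5],s['wrist_force'],s['torque'],s['width'])
```

```text
14.75 [0.53252189 0.04617077 0.08982811] 0.1986170586863668 [-2.48702568  4.86648058  2.58040203] [0.9462437  0.42423399 0.07807096] 0.1571713971354684
```

Call:
jog_arm(rows=[[0,0,0,0,0,0,50],[0,0,0,0,0,0,50],[0,0,0,0,0,0,50],[0,0,0,0,0,0,50],[-0.04,0,0,0,0,0,50],[-0.08,0,0,0,0,0,50],[-0.12,0,0,0,0,0,50],[-0.16,0,0,0,0,0,50],[-0.16,0,-0.04,0,0,0,90],[-0.16,0,-0.08,0,0,0,90],[-0.16,0,-0.1,0,0,0,90],[-0.16,0,-0.1,0,0,0,90],[-0.16,0,-0.1,0,0,0,90]])

```text
time: 16.05
tool_pos: [0.5487, 0.1445, 0.2497]
tcp_rot: [1.326, 1.131, -1.328]
wrist_force: [0.6, 0.2, -0.4]
width: 0.904
```

Run:
```python
from h import *
s,im=snap('wrist','w4'); print(s['time'],s['tool_pos'],s['wrist_force'],s['width'])
o=np.zeros((600,800,3),np.uint8); o[:400,:640]=im
cv2.imwrite('pics/c6.png',cv2.resize(im[20:320,180:440],None,fx=2,fy=2,interpolation=cv2.INTER_CUBIC))
import pickle; pickle.dump(s,open('w4.pkl','wb'))
```

```text
16.05 [0.54871177 0.144466   0.2497189 ] [ 0.5610742   0.18613517 -0.42758204] 0.9036636879754687
```

View pics/c6.png

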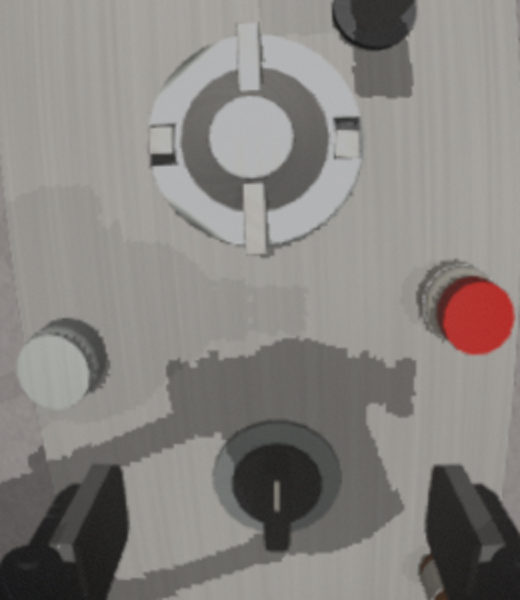

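The wrist view shows both dogs inside the notches at (162,140) and (347,138), with the flange flat and round. The knob's pointer at (277,495) is upright in the image, so it heads about 83°, which is the expected quarter turn from the stop. The pot and tin are standing and the robot is clear, so I'm handing in.

```bash
python3 -c "
from workcell import finish_job; print(finish_job())"
```

```text
the job is handed in; nothing more can be done
None
```

The rotor is home on the spindle and the gap knob is a quarter turn back from its stop. I handed the job in at about 16 s of the 51 s allowed; no verdict is reported.

- **Rotor:** I pushed both vanes counter-clockwise. The moment rose from about 0.1 to 0.55 N m when the notches caught the dogs. Pressing on the hub met firm contact at z = 0.166 m with 12 N, which is the height for home. The last picture shows both dogs inside the notches.
- **Gap knob:** I turned it clockwise about 0.63 rad to the stop, where the moment reached 1.4 N m, then backed it off 1.57 rad. By my estimate it stands at 1.63 rad. The last picture shows its pointer at about 83°, as expected.
- **Surroundings:** The pot and tin were standing in the last wrist picture. I did not move near the bench items and did not re-measure them or the vial. The arm ended clear, with wrist force near zero.

No check failed or disagreed.

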